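# Shut the gas cock, refit the stove knob and hold it pressed

## Task

The stove's control knob has come off and lies on the wooden slab: first swing the gas cock lever until it stands square across the pipe, its free end towards you (shut), then pick up the knob, turn it so that its nose points the same way as the spindle's lug and push it fully home on the bare spindle. Keep hold of the knob and keep it pressed right down to the bottom of the spindle's spring travel, so that I can do up its grub screw: you finish while still pressing it, with nothing let go. Leave the garlic press, bowl and paddle on the slab where they are.

Things in the scene. Friction and masses are not known exactly. Their poses are not given: they have to be found in the camera images.
- stove: fixed steel single-burner stove, 300 x 300 mm, deck 90 mm above the bench, pan prongs to 127 mm on its rear half; origin under its centre on the bench, x to its rear, y to its left. From its left side a copper pipe (16 mm thick, top at 43 mm) runs along +y through the gas cock and turns to +x 70 mm past it. The bare spindle stands on the deck near the front right corner, at (-105, -60) mm
- gas_lever (a joint): angle in rad of the gas cock lever, which swings level about a vertical axis: 0 = along the pipe (free end to stove +y, open), grows anticlockwise seen from above; 1.571 = square across the pipe, free end to stove -x, towards the robot (shut). No stop at shut (it travels from -0.3 to 2.3); friction of about 0.12 N m keeps it where it is left
- gas_lever_hinge (a point): point on the cock's vertical axis, at mid height of the lever blade, 65 mm above the bench; the round boss there is 26 mm across
- gas_lever_tip (a point): free end of the lever, 85 mm from its axis, at mid height of the blade; the blade is a steel bar 10 mm wide and 14 mm tall (58 to 72 mm above the bench), with 15 mm of clear air between it and the pipe below
- slab: hardwood slab, 380 x 300 x 30 mm, fixed on the bench to the right; origin under its centre, top 30 mm above the bench
- knob: loose black plastic knob, about 90 g, face up on the slab: round skirt 48 mm across, 20 mm high; on it a grip bar 14 mm wide (knob y), 22 mm tall (20 to 42 mm above the underside), 44 mm long, plus a pointed nose at its +x end; -x end square. Origin on the axis at the underside, z up. The underside has a D socket 16 mm deep: bore 15.5 mm, flat 2 mm off the axis on the nose side, chamfered
- knob_nose (a point): tip of the knob's nose, at the top of the bar, 34 mm from the axis and 42 mm above the underside
- spindle_seat (a point): on the axis of the bare steel spindle, on top of its collar (26 mm across), where the knob's underside comes to rest (its origin at this point, its nose over the lug); 103 mm above the bench when not pressed; x = direction the flat and the lug face, z up. Above it stands the D shaft, 14 mm tall, 14 mm thick, flat 1.5 mm from the axis, tapered over the last 3 mm
- lug_tip (a point): outer end of the flat steel lug at the foot of the spindle, 42 mm out from the axis on the side of the flat, 8 mm wide, 6 mm above the deck, over a dark round plate; it turns with the spindle and shows which way the flat faces
- spindle_turn (a joint): angle in rad of the spindle about its vertical axis, relative to the stove (0 = flat and lug towards stove +x, anticlockwise positive); it is stiff (0.8 N m) and stays as it is
- spindle (a joint): how far the spindle is pressed down, m: 0 = up, 0.006 = bottom stop. A spring holds it up with 4 N at the top, rising to about 9 N at the bottom
- garlic_press: bystander: steel garlic press, 205 mm long, lying on the slab; origin under its hopper, handles to -x, 22 mm high
- dip_bowl: bystander: small white ceramic bowl, 72 mm across, 30 mm high, on the slab
- rice_paddle: bystander: flat wooden rice paddle, 205 mm long, 8 mm thick, on the slab; origin between blade and handle, blade (50 mm wide) to +x
Not all that is in view belongs to the job. Of the things like the knob, leave any that is green or yellow; of the rest the larger one is meant.

How it is judged (in metres and radians):
On the way, in this order (a step that is already met when the one before it is completed fails the run):
1. the gas cock lever stands square across the pipe (shut) (value of joint gas_lever between 1.42 and 1.72 rad), for 0.3 s.
2. the knob sits fully home on the spindle, flat matched (z of knob in the frame of spindle_seat between -0.003 and 0.003 m and horizontal distance between knob and spindle_seat below 0.003 m and angle between knob's own z axis and vertical below 0.12 rad and angle between the x axis of knob and the x axis of spindle_seat, either way round below 0.35 rad), for 0.2 s.
At the end, for the whole second after the job is handed in: gas lever within 0.15 rad of square across the pipe; knob home on the spindle (underside within 3 mm of the collar, axis within 3 mm, upright, nose within 0.35 rad of the lug); spindle pressed over 4.5 of its 6 mm; fingers bear on the knob with over 2 N (all of step 1 and all of step 2 and value of joint spindle above 0.0045 m and contact force between the fingers and knob above 2 N); the arm keeps its last pose, push and grip.
It fails at once if garlic press, bowl or paddle is shifted more than 30 mm (distance of any of garlic_press, dip_bowl, rice_paddle from where it was at the start of the episode above 0.03 m).
It also fails if it takes over 61 s, if anything falls off the work surface, if the arm or the gripper's body presses on something with over 40 N, if the wrist force passes 120 N, or if a joint passes its speed limit or range.

## Robot

A 6-joint arm with a two-finger parallel gripper is mounted at the origin on the work surface. World frame = base frame: x ahead of the robot, y to its left, z up, the work surface at z = 0. Lengths are in mm, angles in rad, forces in N, time in s.
With the tool pointing down it reaches from about 325 to 775 mm from the base axis. Payload 5.5 kg.
Tool frame: the origin (TCP) lies at the very end of the fingers, on their centre line; the grasp point (between the pads) lies 19 mm behind it (env.tcp_to_grasp is the distance from the TCP to the grasp point, in mm); z points along the fingers, y is the line along which they close (so a half turn about z gives the same grasp; the last joint's range is limited). The gripper opens to 85 mm and grips with 20 to 120 N. Pads are 22 mm wide; open, the fingers measure 114 mm over their backs; the gripper's body (76 mm by 85 mm) begins 54 mm behind the grasp point. The pads swing forward as they close: fully open they stand 13 mm farther back than shut.
Start: joints at [-1.279, 0.091, 1.231, -0, 1.82, -0.057], TCP at [205.062, -563.885, 231.275] pointing down, gripper open.
Joint ranges: [-2.87, 2.87], [-0.86, 2.18], [0.17, 2.46], [-1.51, 4.65], [0.06, 2.69], [-2.65, 2.65]. Speed limits (rad/s): [2.57, 2.57, 3.01, 3.14, 3.14, 3.14].

## Interface

Orientations are given as [roll, pitch, yaw] about the fixed x, y, z axes, in that order (R = Rz(yaw) Ry(pitch) Rx(roll)).
In Python, from plant import env gives the robot as it stands. The module is installed in compiled form; this text tells all that it offers.
- The arm moves only by the tool drive_tool, never from a script. Its argument "series" is a list of rows, each a list of 5 numbers: the shift along the world's x, y, z in cm, then the turn about the world's z in rad, then the opening, from 0 (shut) to 1 (fully open). A call has 1 to 20 rows; each row shifts and turns the commanded pose from where the row before left it; what a row does not reach is not made up. A row lasts 1/8 s, in which the tool goes at most 62.5 mm and 10.7 degrees, less where a joint would pass 70% of its speed; a pose out of reach is approached as far as the arm can. A call is refused whole if a number of a shift passes 6.25 or a number of a turn 0.188, either way. A call with a gripper value outside its range is refused whole. The fingers move at their own pace and stop on an object; "force" is the grip in N (left out, the last holds). Time passes only in rows, so rows that do not move let the fingers close. It gives the time, the measured TCP pose, the force, the opening and the grip force at its end, in the units of the state.
- env.read_state(): the state, without advancing time (a new reading comes with each control period).
- env.read_camera(name): name is "scene" or "top" or "wrist"; returns a dict with "frame" (480x640x3 uint8, blue, green, red), "range_z" (480x640 float32, mm along the optical axis (not along the pixel's ray), 0 where there is no reading), "vertical_fov" (degrees; the focal length in pixels is half the picture's height over the tangent of half this angle, whatever the lens; pixels are square), "cx", "cy" (the principal point, pixels), "camera_from_world" (4x4, takes a point from world to camera coordinates). Camera axes: x right, y down, z forward; pixel columns grow to the right and rows downward; lengths in mm; the calibration is good to about 2 mm. A picture is of the moment at which its call begins.
- env.finish_job(): hands the job in; it is judged then, once.
The state is a dict: "time": time; "joint_pos": joint angles; "qvel": joint speeds; "tau": joint torques, N m; "position": TCP position; "orientation": TCP orientation; "contact_force": force on the tool from outside, world axes, zero at the start; "torque": the same for the moment, N m; "gripper_width": finger opening in mm; "finger_force": force on a finger pad.
Only numpy, scipy, OpenCV 4.12 (cv2) and the standard library are available. Lean on these libraries where they do the work, as an engineer would, in place of code of your own. Each camera call takes 0.05 s, during which the arm holds its last target. There are 200 camera calls.

## Working session

There is one attempt and no reset: what is moved stays moved. The work goes in short steps, Python scripts to look and compute and a tool call to move; the robot and the scene stay as the last step left them, time stands still between calls to the robot, and variables do not carry over. Pictures are saved under pics/ and viewed, at most 10 in all, crops included, and the job is handed in when it is done.

Besides the shell and the picture viewer there is one more tool, called after ">>>" as name([rows], argument=value, ...), one row to a line, values as JSON. drive_tool: Moves the arm, as the interface text tells. Its arguments: {"type":"object","properties":{"series":{"type":"array"},"force":{"type":"number"}},"required":["series"]}

```bash
mkdir -p pics
cat > h.py <<'E'
from plant import env
import numpy as np, cv2
def cam(n):
    c=env.read_camera(n); c['f']=240/np.tan(np.radians(c['vertical_fov'])/2); return c
def pts(c):
    z=c['range_z'].astype(float); v,u=np.mgrid[:480,:640]
    P=np.stack([(u-c['cx'])/c['f']*z,(v-c['cy'])/c['f']*z,z,np.ones_like(z)],-1)
    W=P@np.linalg.inv(c['camera_from_world']).T
    W[z==0]=np.nan
    return W[...,:3]
def save(n,tag):
    c=cam(n); cv2.imwrite(f'pics/{tag}.png',c['frame']); W=pts(c); np.savez(f'{tag}.npz',W=W,frame=c['frame'],T=c['camera_from_world'],f=c['f'],cx=c['cx'],cy=c['cy']); return c,W
E
python3 - <<'E'
from h import *
for n in ['top','scene']:
    c,W=save(n,n+'1'); print(n,c['f'],c['cx'],c['cy'],np.linalg.inv(c['camera_from_world']).round(2).tolist())
print(env.read_state())
E
```

```text
top 443.3458199376806 318.435555301134 231.06514997582946 [[-0.0, -0.98, 0.2, 246.25], [-1.0, 0.01, 0.0, -66.76], [-0.0, -0.2, -0.98, 1281.88], [0.0, 0.0, 0.0, 1.0]]
scene 611.9987054371268 320.08769265766034 228.99487034129848 [[0.61, 0.5, -0.61, 1256.65], [0.79, -0.39, 0.47, -676.85], [-0.01, -0.77, -0.64, 946.38], [0.0, 0.0, 0.0, 1.0]]
{'time': 0.1, 'joint_pos': array([-1.27872313e+00,  9.18384674e-02,  1.23177209e+00,  2.59388863e-05,
        1.81978279e+00, -5.66545841e-02]), 'qvel': array([-0.00114309, -0.00042133, -0.00190198,  0.00054837,  0.00104085,
       -0.0019445 ]), 'tau': array([ 3.45023800e-03, -4.60217750e+01, -4.19217861e+01,  7.52696747e-05,
        1.05933155e-02,  7.19614832e-06]), 'position': array([ 204.98305355, -563.63909652,  230.22731913]), 'orientation': array([-3.13979628e+00, -1.27072631e-04,  3.48734035e-01]), 'contact_force': array([-0.77162363, -0.18608845,  0.08499639]), 'torque': array([ 0.00492094, -0.02218844, -0.0449115 ]), 'finger_force': 0.0, 'gripper_width': 85.34428878256763}
```

View pics/top1.png

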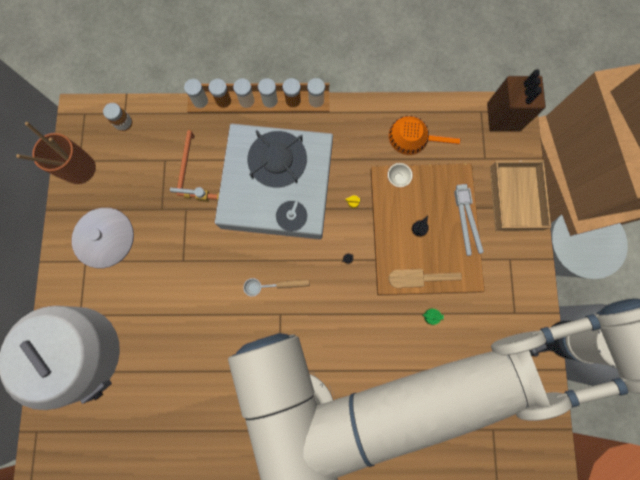

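View pics/scene1.png

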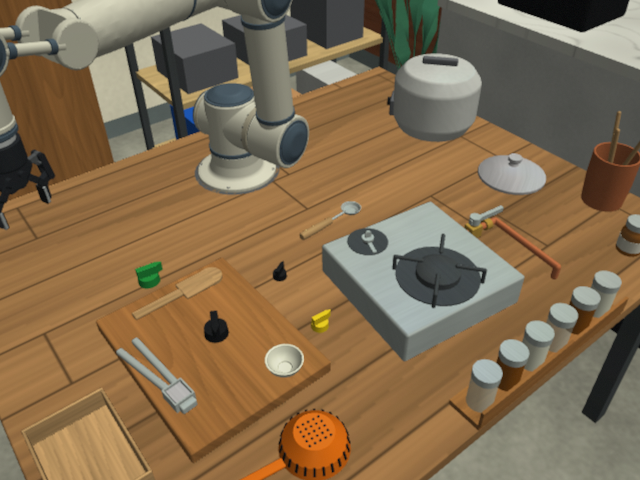

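Knob-like things in the top view are: black on the slab (420,228), small black on the bench (348,258), yellow (353,200) and green (433,316). Yellow and green are excluded, and the larger black one is on the slab at (420,228). I'll confirm it in an enlarged crop while measuring.

Run:
```python
from h import *
d=np.load('top1.npz'); W=d['W']; f=d['frame']
a=cv2.resize(f[208:250,330:450],None,fx=6,fy=6,interpolation=cv2.INTER_CUBIC)[:, :720]
b=cv2.resize(f[165:240,160:320],None,fx=4.5,fy=4.5,interpolation=cv2.INTER_CUBIC)
a=np.pad(a,((0,0),(0,0),(0,0)))
cv2.imwrite('pics/crop1.png',np.vstack([a,b])[:600])
for n,(v,u) in dict(knob=(228,419),small=(258,348),spin=(214,291),lever1=(191,178),hinge=(194,199),tip=(190,172),c1=(126,229),c2=(131,331),c3=(236,323),c4=(226,218)).items():
    print(n,W[v,u].round(1))
# stove deck
m=(abs(W[...,2]-90)<6)&(W[...,0]>300)
m=m.astype(np.uint8); n,l,s,c=cv2.connectedComponentsWithStats(m); i=1+s[1:,4].argmax()
p=W[l==i][:,:2].astype(np.float32); print('deck',s[i],cv2.minAreaRect(p),W[l==i][:,2].mean())
g=f.max(2)
for nm,(r,c0,lo) in dict(knob=((208,250),(405,440),32),small=((248,268),(338,358),2)).items():
    s_=(slice(*r),slice(*c0)); k=(g[s_]<70)
    q=W[s_][k]; print(nm,k.sum(),np.nanmin(q,0).round(1),np.nanmax(q,0).round(1))
    t=q[q[:,2]>np.nanmax(q[:,2])-8]; print(' top',t[:,:2].mean(0),np.ptp(t,0)); 
    print(' rect',cv2.minAreaRect(t[:,:2].astype(np.float32)))
```

```text
knob [ 496.1 -345.5   69.4]
small [ 418.8 -148.6   25.9]
spin [526.5   9.  118.2]
lever1 [606.7 333.3  71.3]
hinge [596.1 271.9  76.2]
tip [610.1 350.9  70.2]
c1 [836.6 211.   -1. ]
c2 [ 818.7 -105.    -2.1]
c3 [ 4.88e+02 -7.80e+01 -2.00e-01]
c4 [506.6 218.   61.2]
deck [ 215  124  118  112 9336] ((638.1513061523438, 58.1575927734375), (299.8669128417969, 300.022705078125), 83.59117126464844) 90.625790889227
knob 206 [ 478.4 -373.3   34.8] [ 526.9 -331.5   78.9]
 top [ 502.69376692 -355.87229941] [45.58021386 22.21430031  7.86855972]
 rect ((504.76129150390625, -356.232421875), (12.275243759155273, 48.338985443115234), 67.57373046875)
small 67 [ 408.5 -161.    11.4] [ 432.4 -134.1   34.4]
 top [ 418.85477505 -147.80332726] [17.45591479 25.81854225  7.92644676]
 rect ((418.1676025390625, -146.5950927734375), (8.896343231201172, 27.165395736694336), 27.954221725463867)
```

View pics/crop1.png

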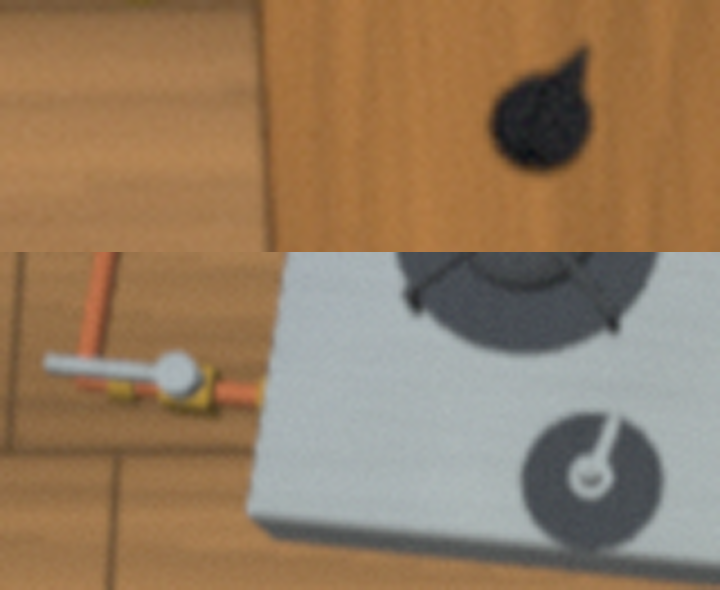

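The crop confirms it. The large black knob on the slab has its nose up-right, at crop (585,48). The lug points from crop (590,478) to (615,418), and the lever lies along the pipe from boss (178,372) to tip (45,362).

Run:
```python
from h import *
d=np.load('top1.npz'); W=d['W']
sub=W[180:205,165:215].reshape(-1,3)
q=sub[(sub[:,2]>62)&(sub[:,2]<74)]; print(len(q), q.min(0),q.max(0)); 
b=sub[sub[:,2]>=74.5]; print('boss',len(b),b.mean(0))
vx=cv2.fitLine(q[:,:2].astype(np.float32),cv2.DIST_L1,0,.01,.01).ravel(); print(vx,np.arctan2(vx[1],vx[0]))
p=W[180:205,165:215]; print('other heights',np.percentile(sub[(sub[:,2]>20)&(sub[:,2]<60)][:,2],[50,90,99]))
print(W[186:200,186,:].round(0).tolist())
```

```text
109 [589.54971991 257.59587155  62.25822281] [615.95997566 357.38329644  73.98980484]
boss 67 [603.17714141 281.74407679  77.01705701]
[1.3795803e-01 9.9043810e-01 5.9754529e+02 2.6276022e+02] 1.4323969
other heights [42.77918544 51.23554455 55.81688847]
[[643.0, 333.0, 1.0], [640.0, 333.0, 1.0], [637.0, 333.0, 0.0], [633.0, 332.0, 5.0], [609.0, 310.0, 73.0], [606.0, 310.0, 72.0], [602.0, 309.0, 77.0], [601.0, 310.0, 71.0], [604.0, 316.0, 51.0], [602.0, 318.0, 45.0], [599.0, 318.0, 45.0], [597.0, 319.0, 42.0], [595.0, 320.0, 39.0], [603.0, 332.0, -1.0]]
```

>>> drive_tool([
  [0,0,3,0,1],
  [3,6.25,3,0,1],
  [4,6.25,0,0.18,1],
  [4,6.25,0,0.18,1],
  [4,6.25,0,0.18,1],
  [4,6.25,0,0.18,1],
  [4,6.25,0,0.18,0.6],
  [3,6.25,0,0.15,0.6],
  [3,6.25,0,0,0.6],
  [2,6.25,0,0,0.6],
  [1,6.25,0,0,0.6],
  [1,6.25,0,0,0.6],
  [1,6.25,0,0,0.6],
  [1,5,0,0,0.6],
  [0,0,0,0,0.6],
])

```text
time: 1.98
position: [510.8, 161.7, 284.6]
orientation: [-3.139, 0.0, 1.404]
contact_force: [0.5, -0.3, -0.4]
gripper_width: 51.2
finger_force: 0.0
```

>>> drive_tool([
  [3,5,-2,0,0.6],
  [3,5,-3,0,0.6],
  [2,4,-3,0,0.6],
  [0,0,0,0,0.6],
])

```text
time: 2.48
position: [588.9, 296.9, 200.8]
orientation: [-3.133, 0.005, 1.401]
contact_force: [0.4, 0.2, -0.9]
gripper_width: 51.5
finger_force: 0.0
```

Run:
```python
from h import *
c,W=save('wrist','w1'); print(env.read_state()['position'])
np.set_printoptions(suppress=True)
print(np.linalg.inv(c['camera_from_world']).round(2))
m=(W[...,2]>55)&(W[...,2]<85)&(W[...,1]>240)
p=W[m]; print(len(p))
h,e=np.histogram(p[:,2],10); print(h,e.round(0))
```

```text
[589.24033424 295.77004606 204.03357205]
[[  0.99  -0.16  -0.06 603.24]
 [ -0.17  -0.93  -0.32 377.92]
 [ -0.01   0.32  -0.95 343.86]
 [  0.     0.     0.     1.  ]]
2104
[   1    5   25   14   21   29  179 1026  231  573] [55. 57. 60. 62. 65. 67. 69. 72. 74. 77. 79.]
```

View pics/w1.png

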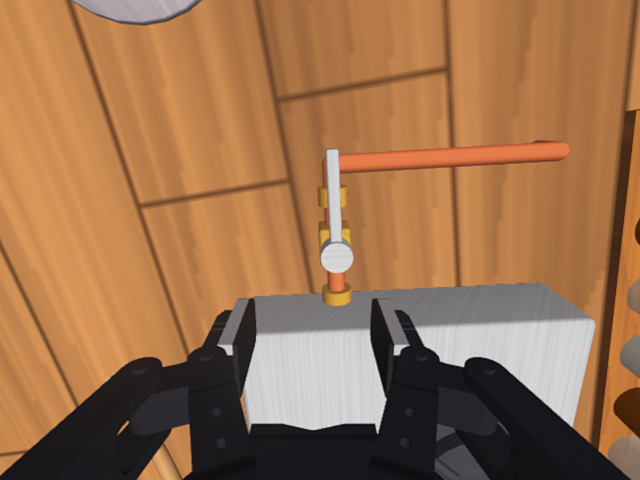

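The wrist view shows the lever boss at (337,257) and the tip at (332,150), with the pipe under it and the brass fittings at (333,196).

Run:
```python
from h import *
d=np.load('w1.npz'); T=np.linalg.inv(d['T']); f=d['f'];cx=d['cx'];cy=d['cy'];W=d['W']
def at(u,v,z):
    r=T[:3,:3]@np.array([(u-cx)/f,(v-cy)/f,1]); o=T[:3,3]; return o+r*(z-o[2])/r[2]
h=at(337,257,78);t=at(332.5,150,72);print(h,t,np.linalg.norm((t-h)[:2]),np.arctan2(*(t-h)[1::-1]))
print('fitting',at(333,196,50),np.nanmax(W[188:206,318:326,2]),np.nanmax(W[188:206,342:347,2]))
print('pipe',at(337,285,43),at(334,180,43))
```

```text
[603.17014234 273.78733505  78.        ] [612.33250302 356.41194341  72.        ] 83.13106976688621 1.4603561163907592
fitting [607.8619409  317.58939029  50.        ] 49.189389332856535 48.69430240738694
pipe [599.06478052 232.33862042  43.        ] [610.85542373 329.54992176  43.        ]
```

>>> drive_tool([
  [1.05,2,-2,0.05,0.5],
  [1.05,2,-4,0,0.5],
  [0,0,-4,0,0.5],
  [0,0,-3,0,0.5],
  [0,0,-1.9,0,0.5],
  [0,0,0,0,0.5],
  [0,0,0,0,0],
  [0,0,0,0,0],
  [0,0,0,0,0],
  [0,0,0,0,0],
], force=20)

```text
time: 3.78
position: [611.5, 336.4, 61.0]
orientation: [3.139, -0.002, 1.449]
contact_force: [-2.4, -0.1, 7.0]
gripper_width: 9.2
finger_force: 23.8
```

Run:
```python
from h import *
s=env.read_state(); print({k:s[k] for k in ['position','orientation','gripper_width','finger_force','contact_force']})
a=np.linspace(1.455,1.455+1.571,11); p=6.2*np.c_[np.cos(a),np.sin(a)]; print(np.diff(p,axis=0).round(2).tolist())
```

```text
{'position': array([611.51080639, 336.42790072,  61.00800154]), 'orientation': array([ 3.13881765e+00, -1.66345614e-03,  1.44867169e+00]), 'gripper_width': 9.167958454571128, 'finger_force': 23.76119703054428, 'contact_force': array([-2.42498222, -0.08208466,  7.02995387])}
[[-0.97, 0.04], [-0.97, -0.12], [-0.94, -0.27], [-0.88, -0.41], [-0.81, -0.54], [-0.71, -0.66], [-0.6, -0.77], [-0.47, -0.85], [-0.33, -0.91], [-0.19, -0.95]]
```

>>> drive_tool([
  [-0.97,0.04,0,0.157,0],
  [-0.97,-0.12,0,0.157,0],
  [-0.94,-0.27,0,0.157,0],
  [-0.88,-0.41,0,0.157,0],
  [-0.81,-0.54,0,0.157,0],
  [-0.71,-0.66,0,0.157,0],
  [-0.6,-0.77,0,0.157,0],
  [-0.47,-0.85,0,0.157,0],
  [-0.33,-0.91,0,0.157,0],
  [-0.19,-0.95,0,0.157,0],
  [0,0,0,0,0],
  [0,0,0,0,0],
])

```text
time: 5.28
position: [539.4, 281.4, 60.8]
orientation: [-3.14, -0.005, 3.019]
contact_force: [-15.7, -4.0, 14.1]
gripper_width: 9.5
finger_force: 25.2
```

>>> drive_tool([
  [0,0,0,0,0.4],
  [0,0,0,0,0.4],
  [0,0,5,0,0.4],
  [0,0,5,0,0.4],
  [0,0,5,0,0.4],
  [-0.4,-5.8,0,0,0.6],
  [-0.4,-5.8,0,0,0.6],
  [-0.4,-5.8,0,-0.09,0.6],
  [-0.4,-5.8,0,-0.09,0.6],
  [-0.4,-5.8,0,-0.09,0.6],
  [-0.4,-5.8,0,0,0.6],
  [-0.4,-5.8,0,0,0.6],
  [-0.4,-5.8,0,0,0.6],
  [-0.4,-5.8,0,0,0.6],
  [-0.4,-5.8,0,0,0.6],
  [0,-5.5,0,0,0.6],
  [0,0,0,0,0.6],
  [0,0,0,0,0.6],
])

```text
time: 7.52
position: [502.0, -353.3, 208.0]
orientation: [3.141, -0.001, 2.748]
contact_force: [0.2, 0.8, -0.4]
gripper_width: 51.3
finger_force: 0.0
```

Run:
```python
from h import *
c,W=save('wrist','w2'); ct,Wt=save('top','top2'); s=env.read_state(); print(s['position'],s['orientation'])
cv2.imwrite('pics/v2.png',np.hstack([cv2.resize(c['frame'],(440,330)),cv2.resize(ct['frame'][165:245,160:245],(350,330))]))
```

```text
[ 502.4008684  -352.31935419  208.7878978 ] [3.14138327e+00 4.46407103e-04 2.75011641e+00]
```

View pics/v2.png

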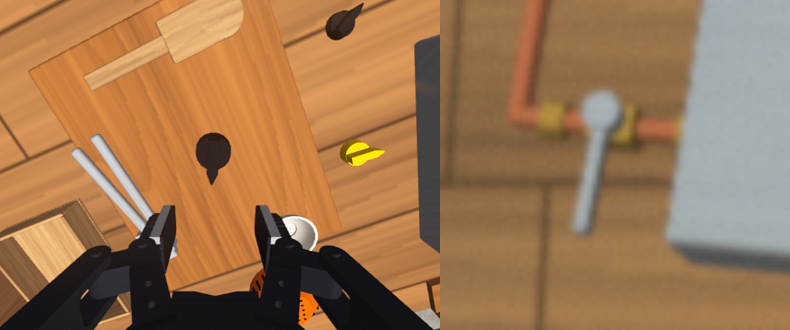

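The left half shows the knob at (213,152) with its nose to (211,184) and the garlic press and bowl beside it. The right half shows the lever parallel to the stove's side, so it is shut.

Run:
```python
from h import *
d=np.load('w2.npz'); W=d['W']; f=d['frame']
r=(slice(180,280),slice(270,350)); w=W[r]; k=f[r].max(2)<75
cv2.imwrite('pics/k3.png',cv2.resize(f[r],None,fx=6,fy=6,interpolation=cv2.INTER_CUBIC))
q=w[k]; print(len(q),np.nanpercentile(q[:,2],[5,50,95,99]))
t=q[q[:,2]>64]; print(len(t),t[:,2].mean()); print('bar',cv2.minAreaRect(t[:,:2].astype(np.float32)))
n=t[:,:2].mean(0); l=cv2.fitLine(t[:,:2].astype(np.float32),cv2.DIST_L2,0,.01,.01).ravel(); print(l,np.arctan(l[1]/l[0]))
s=(t[:,:2]-l[2:])@l[:2]; print('ends',l[2:]+l[:2]*s.min(),l[2:]+l[:2]*s.max())
sk=q[(q[:,2]>45)&(q[:,2]<54)]; print('skirt',len(sk),cv2.minEnclosingCircle(sk[:,:2].astype(np.float32)))
```

```text
2378 [41.26472532 51.80487046 73.87974999 74.36082086]
986 72.86449631808617
bar ((506.4338073730469, -358.1908874511719), (13.995555877685547, 55.09286880493164), 64.08553314208984)
[ 9.022192e-01 -4.312778e-01  5.022303e+02 -3.561276e+02] -0.44590858
ends [ 481.61653818 -346.27383326] [ 531.30659372 -370.02661858]
skirt 1166 ((500.9355163574219, -355.4928283691406), 22.336265563964844)
```

View pics/k3.png

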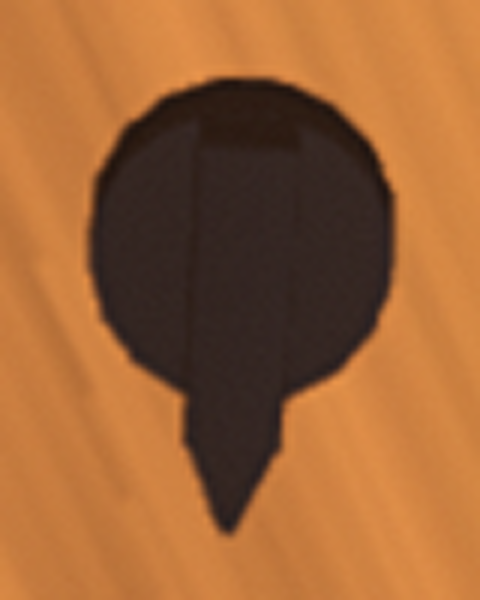

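>>> drive_tool([
  [-0.1,-0.3,-4,-0.054,0.6],
  [0,0,-4,0,0.5],
  [0,0,-4,0,0.5],
  [0,0,-2.5,0,0.5],
  [0,0,-1.1,0,0.5],
  [0,0,0,0,0.5],
  [0,0,0,0,0.5],
], force=60)

```text
time: 8.5
position: [501.9, -356.6, 54.5]
orientation: [-3.141, 0.003, 2.695]
contact_force: [-0.7, 0.4, 0.1]
gripper_width: 42.7
finger_force: 0.0
```

>>> drive_tool([
  [0,0,0,0,0],
  [0,0,0,0,0],
  [0,0,0,0,0],
  [0,0,0,0,0],
  [0,0,0,0,0],
  [0,0,0,0,0],
], force=60)

```text
time: 9.25
position: [501.5, -356.8, 53.9]
orientation: [-3.141, 0.002, 2.695]
contact_force: [-0.1, -0.3, 4.9]
gripper_width: 12.6
finger_force: 60.5
```

>>> drive_tool([
  [0,0,2,0,0],
  [0,0,5,0,0],
  [0,0,5,0,0],
  [0,0,5,0,0],
  [1,5,2.6,0,0],
  [1,5.5,0,0,0],
  [1,5.5,0,0,0],
  [1,5.5,0,0,0],
  [1,5.5,0,0,0],
  [1.2,5,0,0,0],
  [0,3,0,0,0],
  [0,0,0,0,0],
  [0,0,0,0,0],
  [0,0,0,0,0],
])

```text
time: 11.0
position: [562.9, -7.5, 248.7]
orientation: [-3.141, 0.0, 2.693]
contact_force: [0.4, -1.1, -0.5]
gripper_width: 12.5
finger_force: 59.7
```

Run:
```python
from h import *
c,W=save('wrist','w4'); s=env.read_state(); print(s['position'],s['orientation'],s['gripper_width'])
```

```text
[562.93202259  -7.50778856 248.61382139] [-3.14137700e+00  8.53794742e-05  2.69307718e+00] 12.36176310537653
```

View pics/w4.png

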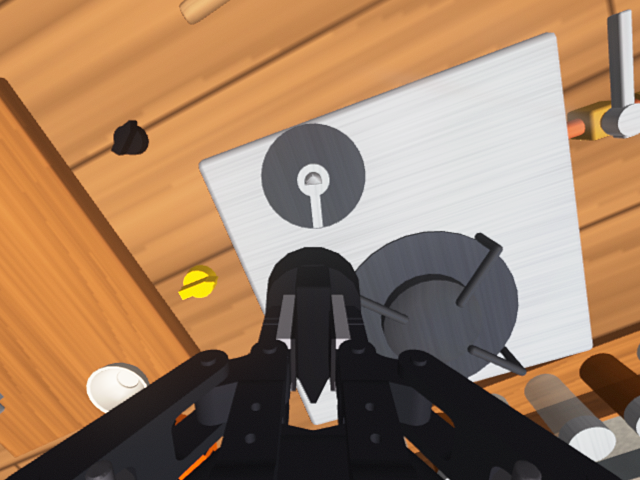

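The wrist view shows the knob held with its nose down the picture, the spindle collar at (313,181), and the lug running to (317,227).

Run:
```python
from h import *
d=np.load('w4.npz'); T=np.linalg.inv(d['T']); f=d['f'];cx=d['cx'];cy=d['cy'];W=d['W'];F=d['frame']
def at(u,v,z):
    r=T[:3,:3]@np.array([(u-cx)/f,(v-cy)/f,1]); o=T[:3,3]; return o+r*(z-o[2])/r[2]
g=cv2.cvtColor(F,cv2.COLOR_BGR2GRAY)[110:240,250:380]
n,l,s,c=cv2.connectedComponentsWithStats((g<110).astype(np.uint8)); i=1+s[1:,4].argmax()
cn=max(cv2.findContours((l==i).astype(np.uint8),cv2.RETR_EXTERNAL,cv2.CHAIN_APPROX_NONE)[0],key=len)
e=cv2.fitEllipse(cv2.convexHull(cn)); pc=at(e[0][0]+250,e[0][1]+110,91); print('plate',e,pc)
pl=W[110:240,250:380][l==i]; print('plate z',np.nanmedian(pl[:,2]))
b=((g>150)).astype(np.uint8); ins=np.zeros_like(b); cv2.ellipse(ins,(e[0],(e[1][0]*.95,e[1][1]*.95),e[2]),1,-1); b&=ins
ys,xs=np.nonzero(b); ys+=110; xs+=250
# collar (upper part) vs lug: collar via opening
col=b.copy(); cn2=max(cv2.findContours(b,cv2.RETR_EXTERNAL,cv2.CHAIN_APPROX_NONE)[0],key=len).reshape(-1,2)+[250,110]
up=cn2[cn2[:,1]<193]; print('bounds',cn2.min(0),cn2.max(0))
P=np.array([at(u,v,103)[:2] for u,v in up]); 
from scipy.optimize import least_squares
r=least_squares(lambda p:np.hypot(*(P-p[:2]).T)-p[2],[527,10,13],loss='soft_l1'); print('collar',r.x)
w=W[110:240,250:380][b>0]; top=w[w[:,2]>110]; print('shaft top pts',len(top),top.mean(0) if len(top) else 0)
lug=np.array([at(u,v,96)[:2] for u,v in zip(xs,ys) if v>200]); m=lug.mean(0)
L=cv2.fitLine(lug.astype(np.float32),cv2.DIST_L2,0,.01,.01).ravel(); print('lug mean',m,'heading line',np.arctan(L[1]/L[0]))
for q in (pc[:2],r.x[:2]): print(np.arctan2(*(m-q)[::-1]))
tip=lug[np.hypot(*(lug-r.x[:2]).T).argmax()]; print('tip',tip,np.hypot(*(tip-r.x[:2])))
```

```text
plate ((62.90498733520508, 65.29434204101562), (102.68959045410156, 103.84004974365234), 171.59268188476562) [526.01349298  10.3699828   91.        ]
plate z 92.53047392598293
bounds [297 164] [329 225]
collar [527.87596499   9.53403303  12.86218641]
shaft top pts 115 [526.40131937  10.56845739 117.43479635]
lug mean [ 5.55389751e+02 -4.03885373e-01] heading line -0.33916217
-0.3515220138235611
-0.3466155298947048
tip [565.12154018  -5.37863058] 40.12007486740978
```

Run:
```python
from h import *
from scipy.optimize import least_squares
d=np.load('w4.npz'); T=np.linalg.inv(d['T']); f=d['f'];cx=d['cx'];cy=d['cy'];W=d['W'];F=d['frame']
def at(u,v,z):
    r=T[:3,:3]@np.array([(u-cx)/f,(v-cy)/f,1]); o=T[:3,3]; return o+r*(z-o[2])/r[2]
w=W[240:330,260:370]; m=(w[...,2]>215)&(w[...,2]<260); 
pts_=[]
for j in range(8,100):
    col=np.nonzero(m[:,j])[0]
    if len(col) and 270<=260+j<=356: pts_.append((260+j,240+col[0]))
pts_=np.array(pts_); print(pts_[::12].tolist())
tz=248.6
for z in (tz-23.9,):
    P=np.array([at(u,v,z)[:2] for u,v in pts_ if v<285])
    r=least_squares(lambda p:np.hypot(*(P-p[:2]).T)-24,[562,-7],loss='soft_l1'); print(z,r.x,np.abs(r.fun).max())
z=w[m][:,2]; h,e=np.histogram(z,12); print(h,e.round(1))
t=w[m&(w[...,2]>238)&(w[...,2]<248)]; print('skirt top',len(t),np.median(t[:,2]))
b=W[240:420,260:370]; b=b[(b[...,2]>262)&(b[...,2]<274)]; b=b[np.hypot(b[:,0]-563,b[:,1]+7.5)<40]; print('bar',len(b),np.median(b[:,2]),cv2.minAreaRect(b[:,:2].astype(np.float32)))
```

```text
[[270, 274], [282, 258], [294, 251], [306, 247], [318, 247], [330, 250], [342, 257], [354, 271]]
224.7 [563.41287307  -7.54718691] 0.3979353315381218
[ 148  210  229  224  229  244  584 1188   84  110  187  268] [225.1 228.  230.9 233.8 236.7 239.6 242.6 245.5 248.4 251.3 254.2 257.1
 260. ]
skirt top 2132 245.57704401563993
bar 4676 267.8044247649948 ((566.92529296875, -4.377996444702148), (36.58516311645508, 54.377201080322266), 88.9471664428711)
```

>>> drive_tool([
  [-1.2,0.6,0,0.1,0],
  [-1.2,0.6,-2,0,0],
  [-1.15,0.53,-3,0,0],
  [0,0,-3,0,0],
  [0,0,-2,0,0],
  [0,0,0,0,0],
  [0,0,0,0,0],
  [0,0,0,0,0],
])

```text
time: 12.05
position: [528.3, 10.8, 150.1]
orientation: [3.141, 0.002, 2.795]
contact_force: [0.6, -0.3, -0.3]
gripper_width: 12.4
finger_force: 59.7
```

>>> drive_tool([
  [0,0,-0.3,0,0],
  [0,0,-0.3,0,0],
  [0,0,-0.3,0,0],
  [0,0,0,0,0],
  [0,0,0,0,0],
])

```text
time: 12.68
position: [527.5, 11.0, 139.5]
orientation: [-3.142, -0.0, 2.795]
contact_force: [1.0, 0.5, -0.8]
gripper_width: 12.3
finger_force: 59.7
```

>>> drive_tool([
  [0,0,-0.2,0,0],
  [0,0,-0.2,0,0],
  [0,0,0,0,0],
])

```text
time: 13.05
position: [527.8, 10.7, 135.7]
orientation: [-3.141, 0.001, 2.795]
contact_force: [0.8, -2.3, -0.3]
gripper_width: 12.2
finger_force: 59.8
```

>>> drive_tool([
  [0,0,-0.15,0,0],
  [0,0,-0.15,0,0],
  [0,0,0,0,0],
])

```text
time: 13.42
position: [527.8, 10.6, 132.7]
orientation: [-3.141, 0.001, 2.794]
contact_force: [3.7, -2.8, 0.4]
gripper_width: 12.3
finger_force: 60.0
```

>>> drive_tool([
  [0.03,-0.05,-0.15,0,0],
  [0,0,-0.15,0,0],
  [0,0,-0.15,0,0],
  [0,0,0,0,0],
])

```text
time: 13.92
position: [527.8, 10.4, 127.8]
orientation: [-3.142, 0.0, 2.795]
contact_force: [2.5, -2.4, 0.8]
gripper_width: 12.9
finger_force: 60.0
```

>>> drive_tool([
  [0,0,-0.15,0,0],
  [0,0,-0.15,0,0],
  [0,0,0,0,0],
])

```text
time: 14.3
position: [527.9, 10.4, 125.3]
orientation: [3.142, 0.001, 2.795]
contact_force: [1.3, -2.3, 4.2]
gripper_width: 12.3
finger_force: 60.3
```

>>> drive_tool([
  [0,0,-0.15,0,0],
  [0,0,-0.15,0,0],
  [0,0,-0.15,0,0],
  [0,0,0,0,0],
  [0,0,0,0,0],
])

```text
time: 14.92
position: [527.9, 10.4, 121.3]
orientation: [3.141, 0.001, 2.795]
contact_force: [1.1, -2.6, 6.6]
gripper_width: 12.4
finger_force: 60.8
```

>>> drive_tool([
  [0,0,-0.1,0,0],
  [0,0,-0.1,0,0],
  [0,0,0,0,0],
  [0,0,0,0,0],
])

```text
time: 15.42
position: [528.0, 10.4, 120.7]
orientation: [3.141, 0.002, 2.795]
contact_force: [-1.8, -2.7, 13.7]
gripper_width: 12.6
finger_force: 61.6
```

>>> drive_tool([
  [0,0,-0.1,0,0],
  [0,0,0,0,0],
  [0,0,0,0,0],
  [0,0,0,0,0],
])

```text
time: 15.92
position: [528.1, 10.4, 120.6]
orientation: [3.141, 0.003, 2.795]
contact_force: [-4.6, -2.2, 16.4]
gripper_width: 12.5
finger_force: 62.1
```

Run:
```python
from h import *
c,W=save('scene','s5'); cw,_=save('wrist','w5')
cv2.imwrite('pics/v5.png',np.hstack([cv2.resize(c['frame'][170:300,300:510],(420,260)),cv2.resize(cw['frame'],(347,260))]))
```

```text
(no output)
```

View pics/v5.png

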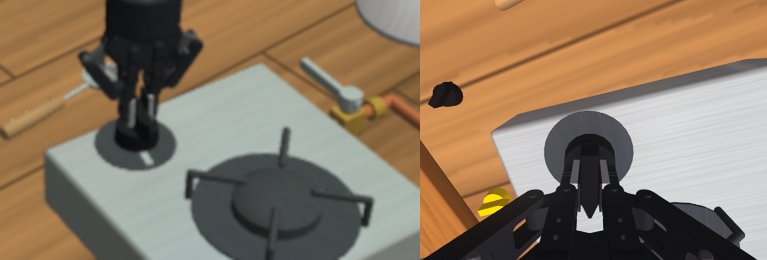

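The knob is seated with its nose over the lug at left (147,157), and the lever is square. TCP z stopped at 120.6 while the force rose to 16 N, so the spindle is on its bottom stop. I'm handing in.

```bash
python3 -c "
from plant import env
print(env.finish_job())"
```

```text
the job is handed in; nothing more can be done
None
```

I handed the job in at about 16 s with the gas lever shut and the knob home on the spindle, nose over the lug, still gripped and pressed to the bottom stop with about 16 N; no verdict came back.

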